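# Set the countdown timer on the sloped stand against its cleat

## Robot

A 6-joint arm with a two-finger parallel gripper is mounted at the origin on a cart in front of the work surface, level with it; the furniture and walls round the work are solid. World frame = base frame: x ahead of the robot, y to its left, z up, the work surface at z = 0. Lengths are in m, angles in rad, forces in N, time in s.
With the tool pointing down it reaches from about 0.325 to 0.9 m from the base axis. Payload 3.5 kg.
Tool frame: the origin (TCP) lies at the very end of the fingers, on their centre line; the grasp point (between the pads) lies 19 mm behind it (r.grasp_offset is the distance from the TCP to the grasp point, in m); z points along the fingers, y is the line along which they close (so a half turn about z gives the same grasp; the last joint's range is limited). The gripper opens to 85 mm and grips with 20 to 120 N. Pads are 22 mm wide; open, the fingers measure 114 mm over their backs; the gripper's body (76 mm by 85 mm) begins 54 mm behind the grasp point. The pads swing forward as they close: fully open they stand 13 mm farther back than shut.
Start: joints at [-1.298, 0.276, -0.026, 1.268, 0, 1.467], TCP at [0.229, -0.581, 0.231] pointing down, gripper open.
Joint ranges: [-3.12, 3.12], [-0.85, 1.88], [-1.08, 1.24], [-1.95, 2.15], [-1.57, 1.53], [-3.14, 3.14]. Speed limits (rad/s): [2.57, 2.57, 3.14, 3.14, 3.14, 3.14].

## Interface

Orientations are given as a unit quaternion [w, x, y, z].
In Python, from bench import r gives the robot as it stands.
- The arm moves only by the tool arm_command, never from a script. Its argument "motion" is one flat list of numbers, 5 for each row, row after row: the shift along the tool's x, y, z normalised to -1 to 1, where 1 is 0.4 m, then the turn about the tool's z normalised to -1 to 1, where 1 is 120 degrees, then the opening, from 0 (shut) to 1 (fully open). A call has 1 to 20 rows; each row is the pose to reach, as a shift and turn from the pose commanded when the call began, along the tool's axes at that moment; what a row does not reach only later rows make up. A row lasts 1/10 s, in which the tool goes at most 50 mm and 8.59 degrees, less where a joint would pass 70% of its speed; a pose out of reach is approached as far as the arm can. A call with a number of a shift or a turn outside -1 to 1 is refused whole. A call with a gripper value outside its range is refused whole. The fingers move at their own pace and stop on an object; "newtons" is the grip in N (left out, the last holds). Time passes only in rows, so rows that repeat a pose let the fingers close. It gives the time, the measured TCP pose, the force, the opening and the grip force at its end, in the units of the state.
- r.state(): the state, without advancing time (a new reading comes with each control period).
- r.camera(name): name is "scene" or "top"; returns a dict with "frame" (420x560x3 uint8, red, green, blue), "intrinsics" (3x3 intrinsics, pixels), "R" (3x3) and "t" (3): a world point X has camera coordinates R X + t. Camera axes: x right, y down, z forward; pixel columns grow to the right and rows downward; lengths in m; the calibration is good to about 2 mm. A picture is of the moment at which its call begins. There is no depth.
- r.sign_off(): hands the job in; it is judged then, once.
Trained networks look in the newest picture that a camera, given by its name, has taken for a name from the list of things; names that differ only in an ending like _2 or _b are one class to them, and where a whole thing is asked for, a point or a joint stands for the part that bears it (a point fixed in the world has none). Each returns a list of dicts, best first, with "p" (0 to 1); they miss things now and then, are a little off and sometimes report something else, mostly with a low value. They report only what shows in the picture. A call takes as long as a camera call. They do not tell look-alikes from the thing itself.
- r.look_for(thing, camera): "at" ([row, column] in pixels, amid what is visible of it).
- r.tip_of(thing, camera): "at" ([row, column] in pixels: a listed point, or the origin of a listed thing).
The state is a dict: "time": time; "joints": joint angles; "qd": joint speeds; "effort": joint torques, N m; "position": TCP position; "tcp_rot": TCP orientation; "wrist_force": force on the tool from outside, world axes, zero at the start; "torque": the same for the moment, N m; "gripper_width": opening from 0.0 (shut) to 1.0 (fully open); "grip_force": force on a finger pad.
Only numpy, scipy, OpenCV 4.12 (cv2) and the standard library are available. Lean on these libraries where they do the work, as an engineer would, in place of code of your own. Each camera call takes 0.05 s, during which the arm holds its last target. There are 200 camera calls.

## Task

Set the countdown timer that lies nearest to the sloped metal stand on that stand so that it lies flat on the slope, about in the middle of its width, and rests squarely against the cleat at the low end and cannot slide off. Its keys go on the low side and its display on the high side, so that it reads the right way up from in front of the stand. Leave the nearby note pad where it lies.

Things in the scene. Friction and masses are not known exactly. Their poses are not given: they have to be found in the camera images.
- timer_center (a point): Middle of the white countdown timer, half-way up (keys not counted). A flat box, 62 mm along its x, 68 mm along its y, body 16 mm high (19 mm with the keys); this point is 8 mm above its underside. Three keys stand in a row along y on its -x half, the display lies on its +x half; z is up out of its face. It starts flat on the bench; about 70 g.
- timer_display (a point): Middle of the timer's display, on its top face: 15 mm along +x and 8 mm up from timer_center.
- slope: Sloped plate of a bare-metal stand fixed to the bench. Plate 112 mm up the slope x 140 mm, tilted 20 degrees, polished: things let go slide down to the cleat, a dark bar across the low end, 10 mm high, 8 mm thick. Origin: on the plate's top at mid-width, at the foot of the cleat's uphill side, 21 mm above the bench. x up the slope (96 mm free), y along the cleat, z out of the plate.
- note_pad_center (a point): Middle of the square note pad, 66 x 66 x 13 mm, flat on the bench, half-way up; a bystander that looks about as large as the timer but is thinner, with no keys or display. To be left alone.
Mind the look-alikes: they are no part of the job. Leave any black or brown look-alike of the part that bears timer_center alone.

How it is judged:
At the end, for the whole second after the job is handed in: The timer lies face up and flat on the sloped plate (within 7 degrees), square to the cleat within 10 degrees, its key side against the cleat (gap under 10 mm), its display up the slope, and its middle within 25 mm of the middle of the plate's width (x of timer_center in the frame of slope between 0.026 and 0.041 m and y of timer_center in the frame of slope between -0.025 and 0.025 m and z of timer_center in the frame of slope between 0.004 and 0.013 m and x of timer_display in the frame of slope above 0.036 m and z of timer_display in the frame of slope above 0.012 m and angle between the y axis of timer_center and the y axis of slope, either way round below 0.175 rad and angle between the z axis of timer_center and the z axis of slope, either way round below 0.13 rad); the robot touches nothing.
It fails at once if the note pad is moved by more than 30 mm (distance of note_pad_center from where it was at the start of the episode above 0.03 m).
It also fails if it takes over 38 s, if anything falls off the work surface, if the arm or the gripper's body presses on something with over 40 N, if the wrist force passes 120 N, or if a joint passes its speed limit or range.

## Working session

There is one attempt and no reset: what is moved stays moved. The work goes in short steps, Python scripts to look and compute and a tool call to move; the robot and the scene stay as the last step left them, time stands still between calls to the robot, and variables do not carry over. Pictures are saved under pics/ and viewed, at most 10 in all, crops included, and the job is handed in when it is done.

Besides the shell and the picture viewer there is one more tool, called after "Request:" as a command line: name --argument value ..., lists and objects as JSON in quotes. arm_command: Moves the arm, as the interface text tells. Its arguments: {"type":"object","properties":{"motion":{"type":"array"},"newtons":{"type":"number"}},"required":["motion"]}

```bash
mkdir -p pics; ls; cat > h.py <<'E'
import numpy as np,cv2
from bench import r
def cam(n,f=None):
    c=r.camera(n)
    if f: cv2.imwrite(f,c["frame"][:,:,::-1])
    return c
def ray(c,px,z):
    K,R,t=map(np.array,(c["intrinsics"],c["R"],c["t"]))
    d=R.T@np.linalg.inv(K)@np.array([px[1],px[0],1.]);o=-R.T@t
    return o+d*(z-o[2])/d[2]
def proj(c,X):
    K,R,t=map(np.array,(c["intrinsics"],c["R"],c["t"]))
    p=K@(R@np.array(X)+t);return (p[:2]/p[2])[::-1]
E
python3 - <<'E'
from h import *
for n in("scene","top"):
    c=cam(n,f"pics/{n}0.png")
    print(n,-np.array(c["R"]).T@c["t"],np.array(c["R"])[2])
    for th in("timer_center","timer_display","slope","note_pad_center"):
        for d in r.tip_of(th,n): print(th,np.round(d["at"]),round(d["p"],2),ray(c,d["at"],.016 if th[0]!='s' else .021).round(3))
print(r.state())
E
```

```text
pics
scene [-0.07861524 -0.78502356  0.38566639] [ 0.71412644  0.57763171 -0.39543019]
timer_center [239. 271.] 0.97 [ 0.488 -0.314  0.016]
timer_center [266. 313.] 0.7 [ 0.457 -0.44   0.016]
timer_center [248. 355.] 0.65 [ 0.569 -0.462  0.016]
timer_display [237. 347.] 0.88 [ 0.6   -0.425  0.016]
timer_display [240. 266.] 0.87 [ 0.477 -0.312  0.016]
timer_display [257. 325.] 0.68 [ 0.497 -0.439  0.016]
slope [212. 293.] 0.9 [ 0.619 -0.27   0.021]
note_pad_center [230. 219.] 0.56 [ 0.449 -0.204  0.016]
top [ 0.41857597 -0.27667422  0.89107072] [ 0.10856677 -0.04096651 -0.99324468]
timer_center [177. 335.] 0.97 [ 0.592 -0.44   0.016]
timer_center [228. 333.] 0.93 [ 0.471 -0.436  0.016]
timer_center [219. 280.] 0.88 [ 0.492 -0.313  0.016]
timer_display [220. 275.] 0.96 [ 0.488 -0.302  0.016]
timer_display [223. 334.] 0.72 [ 0.484 -0.436  0.016]
timer_display [176. 333.] 0.7 [ 0.593 -0.435  0.016]
timer_display [169. 262.] 0.65 [ 0.607 -0.269  0.016]
slope [167. 259.] 0.8 [ 0.612 -0.264  0.021]
note_pad_center [228. 220.] 0.87 [ 0.469 -0.176  0.016]
{'time': 0.5, 'joints': array([-1.29839223e+00,  2.76444483e-01, -2.64492696e-02,  1.26802110e+00,
        1.64686883e-05,  1.46745003e+00]), 'qd': array([ 5.88219656e-04,  7.28001177e-04,  8.06971775e-04,  1.28072976e-03,
       -4.23740187e-04, -6.88019793e-05]), 'effort': array([-5.59165819e-04, -4.44991493e+01,  2.95207018e+01,  2.96271923e-03,
       -1.27322146e-04, -2.80632104e-07]), 'position': array([ 0.22937337, -0.58135002,  0.23126238]), 'tcp_rot': array([-5.97468860e-05,  9.82403305e-01,  1.86771900e-01,  3.20144818e-06]), 'wrist_force': array([-0.20358118, -0.40966589, -0.02437633]), 'torque': array([ 0.00211956,  0.01985431, -0.02599676]), 'grip_force': 0.0, 'gripper_width': 0.9990259747140019}
```

View pics/top0.png

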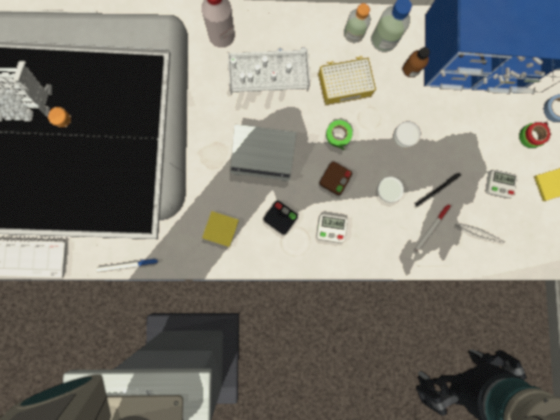

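View pics/scene0.png

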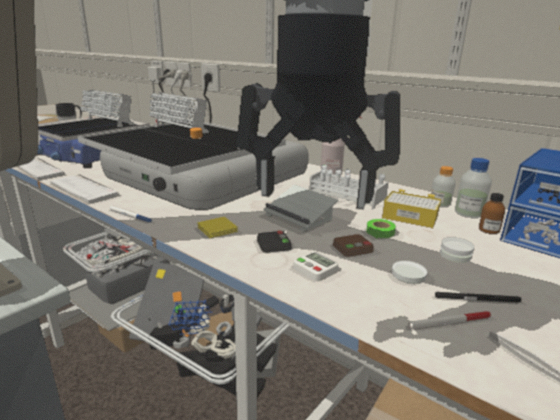

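The top view shows four timer-like things: white (228,333), black (218,281), brown (178,336), and a second white one far off (183,502). The note pad is at (229,220) and the stand at (152,263). I choose the white one at (228,333), since it is the white timer nearest the stand. I'll check that in a close crop.

```bash
python3 - <<'E'
from h import *
c=cam("top");f=c["frame"][:,:,::-1]
a=cv2.resize(f[115:255,220:360],(560,560),interpolation=cv2.INTER_CUBIC)
cv2.imwrite("pics/crop1.png",a)
g=f[205:252,305:360].astype(int)
m=((g.min(2)>0)).astype(np.uint8)
print(g.mean(2).astype(int)[::2,::2])
E
```

```text
[[139 144 170 203 212 217 217 217 218 217 217 217 217 218 215 215 215 215
  217 217 217 217 217 217 218 219 218 218]
 [155 192 212 217 219 217 218 218 216 218 217 217 218 217 216 215 215 217
  217 218 219 218 217 218 218 218 218 218]
 [206 217 219 217 217 217 216 216 217 214 211 214 216 217 216 216 216 217
  218 218 218 218 218 217 218 219 218 218]
 [218 218 218 218 217 216 215 215 201 174 162 182 187 193 207 209 212 215
  216 219 219 218 218 217 217 218 217 217]
 [217 217 217 218 217 216 216 204 158 145 141 138 137 138 150 155 162 180
  180 197 211 215 217 217 218 217 217 217]
 [217 217 218 217 217 217 213 177 178 173 167 169 169 158 154 149 142 137
  138 140 153 189 215 216 217 217 217 217]
 [217 217 218 218 217 217 202 166 190 126 129 140 144 145 157 165 169 170
  171 169 154 176 208 210 216 217 217 217]
 [219 217 217 217 217 217 193 170 189 125 125 143 128 131 142 135 131 138
  140 141 175 193 203 208 216 217 217 216]
 [219 218 217 216 217 218 185 181 180 117 114 139 118 111 133 131 116 128
  122 118 180 204 204 208 215 216 215 216]
 [218 217 217 217 218 217 185 192 176 121 114 1
[... 1008 characters left out ...]
220 219 214 215 216 213 194 184 184 183 176 175 181 186 189 199 204 202
  211 208 208 214 217 218 217 217 216 216]
 [221 220 215 215 217 218 209 202 202 198 192 192 193 190 186 187 182 181
  188 204 213 216 216 217 218 216 216 216]
 [222 219 215 217 216 216 216 215 215 214 212 213 213 209 205 200 203 205
  205 212 214 214 216 216 217 217 215 216]
 [220 217 213 217 216 216 215 215 215 216 216 217 217 217 216 215 218 217
  214 214 216 216 217 217 217 216 215 217]
 [218 215 215 215 215 215 215 216 216 216 216 217 218 217 217 218 219 218
  216 217 218 217 217 217 218 216 216 217]
 [216 216 217 216 215 215 215 216 216 215 216 217 217 217 217 219 220 220
  218 218 218 218 217 216 217 217 216 216]]
```

View pics/crop1.png

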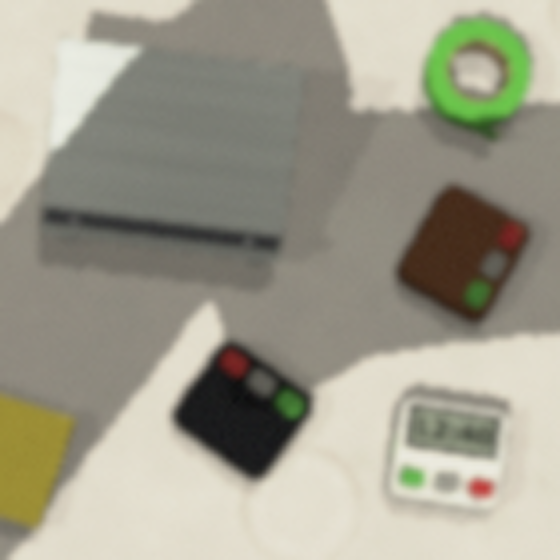

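The crop shows the white timer with its display (crop 452,432) away from the robot and its keys (446,482) toward it. The stand's cleat, running from (43,216) to (280,243), is also on the robot side, so little turning is needed. Next I'll fit both poses from their corners.

```bash
cat >> h.py <<'E'
from scipy.optimize import least_squares
from scipy.spatial.transform import Rotation as Ro
def slopeT(p): # x,y,yaw -> R,o
    return Ro.from_euler('z',p[2]).as_matrix()@Ro.from_euler('y',-np.deg2rad(20)).as_matrix(),np.array([p[0],p[1],.021])
def timerT(p): return Ro.from_euler('z',p[2]).as_matrix(),np.array([p[0],p[1],.008])
SL=np.array([[96,70,0],[96,-70,0],[-4,70,10],[-4,-70,10]])/1e3
TB=np.array([[31,34,8],[31,-34,8],[-31,34,8],[-31,-34,8]])/1e3
TK=np.array([[15,0,8]])/1e3
def fit(c,T,L,px,p0):
    def f(p):
        R,o=T(p);return np.ravel([proj(c,R@l+o)-q for l,q in zip(L,px)])
    s=least_squares(f,p0);return s.x,s.fun.reshape(-1,2).round(1)
E
python3 - <<'E'
from h import *
c=cam("top");P=lambda a:np.array([[y/4+115-.375,x/4+220-.375] for x,y in a])
ps,e=fit(c,slopeT,SL,P([(60,40),(303,68),(43,214),(280,242)]),[.6,-.27,-.1]);print("slope",ps,e.tolist())
pt,e2=fit(c,timerT,TB,P([(403,392),(508,405),(388,497),(497,512)]),[.47,-.44,-.1]);print("timer",pt,e2.tolist())
s=cam("scene")
ims=[]
for cc,x0,y0 in((c,220,115),(s,250,180)):
    f=cv2.resize(cc["frame"][y0:y0+140,x0:x0+140,::-1],(560,560),interpolation=cv2.INTER_CUBIC)
    for T,L,p,col in((slopeT,SL,ps,(0,0,255)),(timerT,TB,pt,(255,0,0))):
        R,o=T(p)
        q=[proj(cc,R@l+o) for l in L]
        q=np.array([[(b-x0+.375)*4,(a-y0+.375)*4] for a,b in q])
        cv2.polylines(f,[q[[0,1,3,2]].astype(int).reshape(-1,1,2)],True,col,1)
    ims.append(cv2.resize(f,(400,400)))
cv2.imwrite("pics/ov.png",np.hstack(ims))
E
```

```text
slope [ 0.60471999 -0.2671521  -0.10593998] [[-0.8, -0.6], [-0.3, 0.5], [0.4, -0.8], [0.6, 0.9]]
timer [ 0.47297802 -0.43259479 -0.12668888] [[-0.4, -1.5], [0.3, 1.3], [-0.0, -0.9], [0.2, 1.1]]
```

View pics/ov.png

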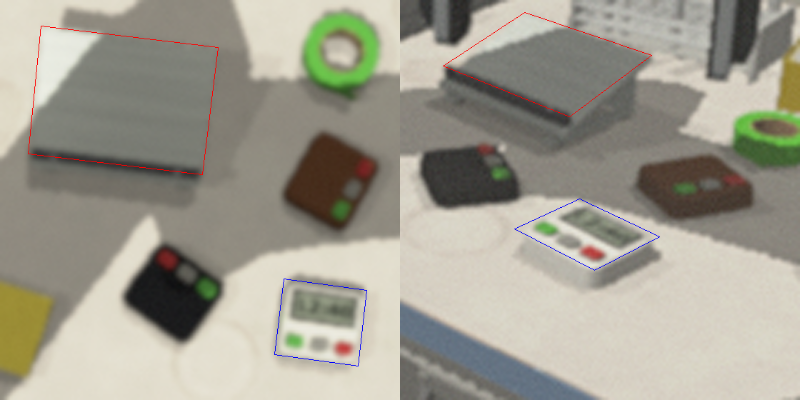

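The overlays agree in both cameras: slope origin (0.605, -0.267) with yaw -0.106, timer centre (0.473, -0.433) with yaw -0.127. I'll grip across the timer's y sides (68 mm), so the fingers stay clear of the cleat. First I move above the timer.

Request:
arm_command --motion '[0.703,-0.12,0.37,0.24,1,0.703,-0.12,0.37,0.24,1,0.703,-0.12,0.37,0.24,1,0.703,-0.12,0.37,0.24,1,0.703,-0.12,0.37,0.24,1,0.703,-0.12,0.37,0.24,1,0.703,-0.12,0.37,0.24,1,0.703,-0.12,0.37,0.24,1,0.703,-0.12,0.37,0.24,1,0.703,-0.12,0.37,0.24,1,0.703,-0.12,0.37,0.24,1,0.703,-0.12,0.37,0.24,1,0.703,-0.12,0.37,0.24,1]' --newtons 25

```text
time: 1.95
position: [0.4729, -0.4343, 0.0839]
tcp_rot: [0.0, 0.998, -0.064, 0.0]
wrist_force: [0.6, 0.3, -0.4]
gripper_width: 1.0
grip_force: 0.0
```

Request:
arm_command --motion '[0,0,0.1,0,1,0,0,0.15,0,1,0,0,0.18,0,1,0,0,0.185,0,1,0,0,0.185,0,1,0,0,0.185,0,1]'

```text
time: 2.55
position: [0.4743, -0.4346, 0.0107]
tcp_rot: [0.001, 0.998, -0.063, 0.001]
wrist_force: [-0.1, 0.1, -1.0]
gripper_width: 0.999
grip_force: 0.0
```

```bash
python3 - <<'E'
from h import *
s=cam("scene");cv2.imwrite("pics/g1.png",cv2.resize(s["frame"][180:300,240:400,::-1],(800,600),interpolation=cv2.INTER_CUBIC))
E
```

```text
(no output)
```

View pics/g1.png

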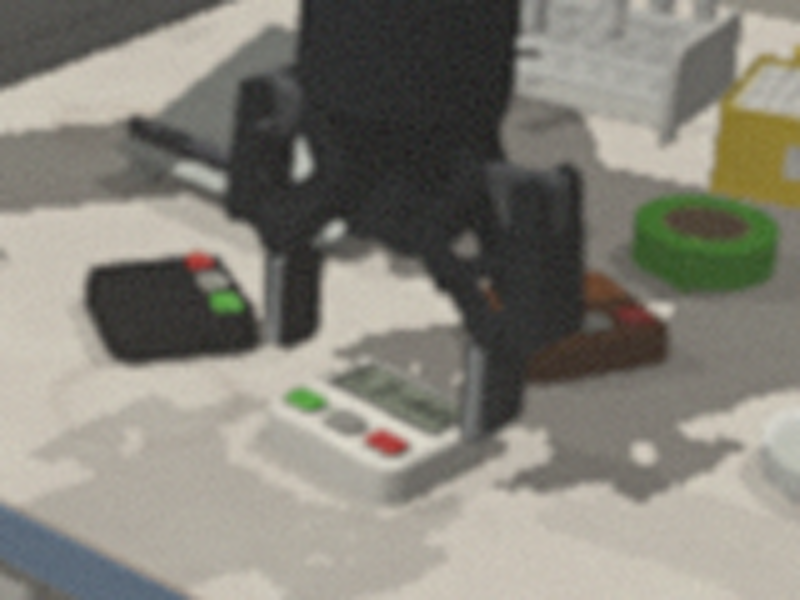

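The open fingers straddle the timer (tips near 285,345 and 490,430) and are still above it, so the TCP must refer to the shut fingers. I'll go about 12 mm lower and close.

Request:
arm_command --motion '[0,0,0.015,0,1,0,0,0.03,0,1,0,0,0.03,0,1,0,0,0.03,0,0.6,0,0,0.03,0,0.6,0,0,0.03,0,0.6,0,0,0.03,0,0.6,0,0,0.03,0,0.6]' --newtons 25

```text
time: 3.4
position: [0.4736, -0.4338, -0.0024]
tcp_rot: [0.0, 0.998, -0.063, 0.0]
wrist_force: [0.7, 0.6, 1.3]
gripper_width: 0.763
grip_force: 27.9
```

Request:
arm_command --motion '[0,0,-0.1,0,0.6,0,0,-0.2,0,0.6,0,0,-0.306,0,0.6,0.1,-0.1,-0.306,0,0.6,0.19,-0.2,-0.306,0,0.6,0.28,-0.32,-0.306,-0.01,0.6,0.34,-0.41,-0.306,-0.01,0.6,0.371,-0.455,-0.306,-0.01,0.6,0.371,-0.455,-0.306,-0.01,0.6,0.371,-0.455,-0.306,-0.01,0.6,0.371,-0.455,-0.306,-0.01,0.6]'

```text
time: 4.5
position: [0.6427, -0.2722, 0.1193]
tcp_rot: [-0.0, 0.999, -0.053, -0.001]
wrist_force: [-0.6, 0.2, 0.3]
gripper_width: 0.757
grip_force: 28.4
```

```bash
python3 - <<'E'
from h import *
s=cam("scene");cv2.imwrite("pics/g2.png",cv2.resize(s["frame"][130:250,220:380,::-1],(800,600),interpolation=cv2.INTER_CUBIC))
E
```

```text
(no output)
```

View pics/g2.png

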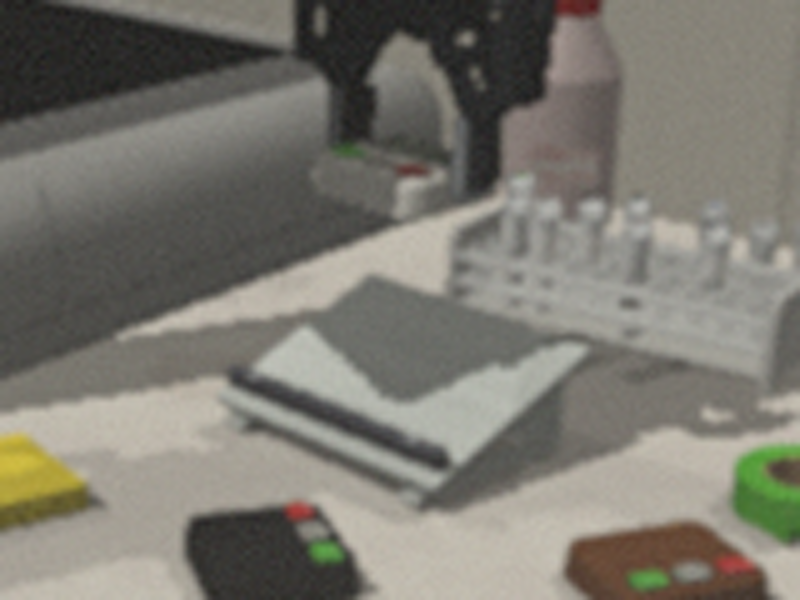

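The timer is held level above the stand (crop 390,180), keys toward the low side. Now I lower it, taking the last part slowly.

Request:
arm_command --motion '[0,0,0.08,0,0.6,0,0,0.14,0,0.6,0,0,0.165,0,0.6,0,0,0.172,0,0.6,0,0,0.178,0,0.6,0,0,0.182,0,0.6,0,0,0.186,0,0.6,0,0,0.188,0,0.6,0,0,0.188,0,0.6]' --newtons 20

```text
time: 5.45
position: [0.6438, -0.2718, 0.0449]
tcp_rot: [0.0, 0.999, -0.053, 0.0]
wrist_force: [-0.7, 1.0, -1.1]
gripper_width: 0.764
grip_force: 28.4
```

Near contact. I'll press down in small steps so the timer tilts in the grip.

Request:
arm_command --motion '[0,0,0.004,0,0.7,0,0,0.008,0,0.7,0,0,0.012,0,0.7,0,0,0.015,0,0.7,0,0,0.015,0,0.7]' --newtons 20

```text
time: 5.95
position: [0.6434, -0.2719, 0.0398]
tcp_rot: [0.0, 0.999, -0.053, -0.0]
wrist_force: [-3.1, 0.8, 6.9]
gripper_width: 0.767
grip_force: 28.3
```

Request:
arm_command --motion '[0,0,0.004,0,0.7,0,0,0.007,0,0.7,0,0,0.01,0,0.7,0,0,0.01,0,0.7]'

```text
time: 6.35
position: [0.6434, -0.272, 0.0357]
tcp_rot: [0.0, 0.999, -0.053, -0.0]
wrist_force: [-3.2, 0.4, 7.1]
gripper_width: 0.761
grip_force: 27.9
```

```bash
python3 - <<'E'
from h import *
s=cam("scene");cv2.imwrite("pics/g3.png",cv2.resize(s["frame"][150:250,240:373,::-1],(798,600),interpolation=cv2.INTER_CUBIC))
E
```

```text
(no output)
```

View pics/g3.png

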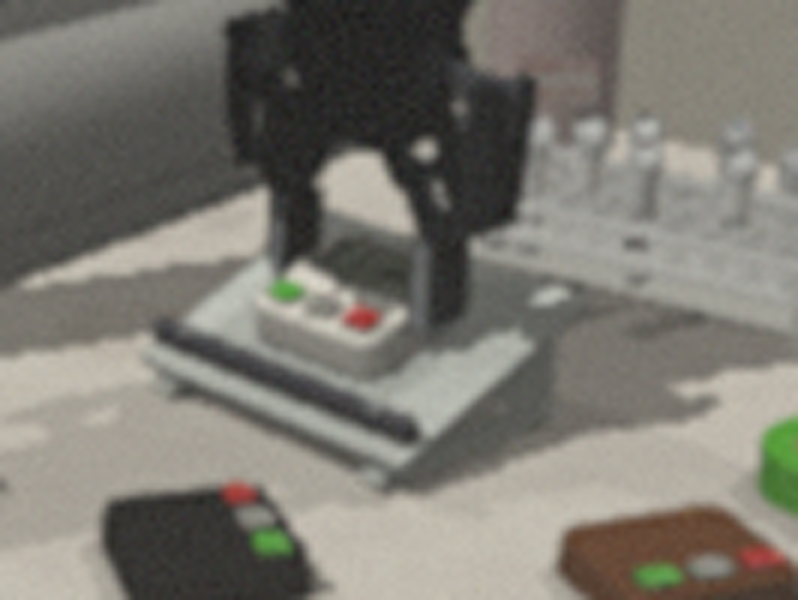

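The timer (340,315) has tilted to nearly flat, about 15 mm above the cleat. I'll release it to slide down, then withdraw straight up.

Request:
arm_command --motion '[0,0,0.002,0,0.8,0,0,0.002,0,0.85,0,0,0.002,0,0.9,0,0,0.002,0,1,0,0,0.002,0,1,0,0,0.0,0,1,0,0,-0.02,0,1,0,0,-0.06,0,1,0,0,-0.15,0,1,0,0,-0.27,0,1,-0.1,0,-0.39,0,1,-0.22,0,-0.5,0,1,-0.34,0,-0.5,0,1,-0.45,0,-0.5,0,1,-0.5,0,-0.5,0,1,-0.5,0,-0.5,0,1,-0.5,0,-0.5,0,1]'

```text
time: 8.1
position: [0.4448, -0.251, 0.2363]
tcp_rot: [0.001, 0.999, -0.053, 0.001]
wrist_force: [0.7, 0.0, 1.1]
gripper_width: 1.0
grip_force: 0.0
```

```bash
python3 - <<'E'
from h import *
ims=[]
ps=[.6047,-.2672,-.106]; R,o=slopeT(ps)
for n,x0,y0 in(("top",210,110),("scene",230,150)):
    c=cam(n);f=cv2.resize(c["frame"][y0:y0+100,x0:x0+100,::-1],(400,400),interpolation=cv2.INTER_CUBIC)
    q=[proj(c,R@(np.array([.031,0,.008])+l)+o) for l in TB]
    q=np.array([[(b-x0+.375)*4,(a-y0+.375)*4] for a,b in q])
    cv2.polylines(f,[q[[0,1,3,2]].astype(int).reshape(-1,1,2)],True,(255,0,0),1)
    ims.append(f)
    for th in("timer_center","timer_display"):
        print(n,th,[(np.round(d["at"]),round(d["p"],2)) for d in r.tip_of(th,n)], proj(c,R@[.031 if th[-1]=='r' else .046,0,.008]+o))
cv2.imwrite("pics/fin.png",np.hstack(ims))
E
```

```text
top timer_center [(array([178., 337.]), 0.84), (array([151., 264.]), 0.62)] [156.79201782 261.81680583]
top timer_display [(array([147., 263.]), 0.87), (array([174., 330.]), 0.58)] [150.17724045 262.52416559]
scene timer_center [(array([199., 295.]), 0.81), (array([245., 356.]), 0.63)] [203.51060938 296.1023168 ]
scene timer_display [(array([237., 348.]), 0.82), (array([238., 268.]), 0.79), (array([196., 305.]), 0.78)] [199.97320225 300.30692293]
```

View pics/fin.png

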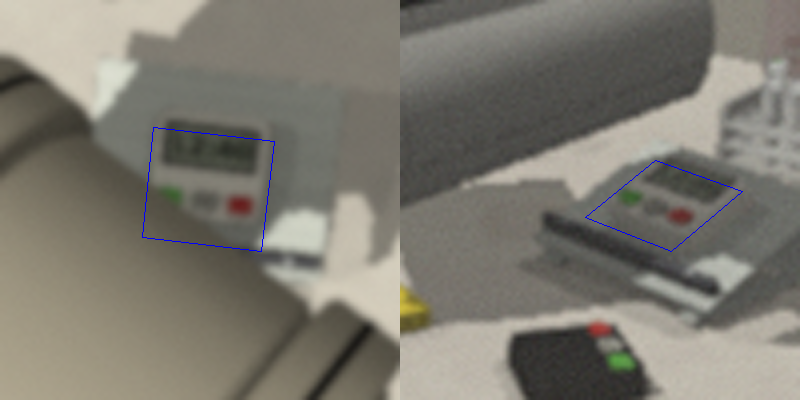

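Overlay check: the timer is flat and square, but its outline lies roughly 5–10 mm uphill of the against-cleat box. I need to know whether it is still sliding, so I'll move the arm aside to get a clean view.

Request:
arm_command --motion '[-0.1,0.2,0,0,1,-0.1,0.4,0,0,1,-0.1,0.6,0,0,1,-0.1,0.6,0,0,1,-0.1,0.6,0,0,1,-0.1,0.6,0,0,1,-0.1,0.6,0,0,1,-0.1,0.6,0,0,1,-0.1,0.6,0,0,1]'

```text
time: 9.3
position: [0.3801, -0.4836, 0.2344]
tcp_rot: [-0.0, 0.999, -0.052, -0.0]
wrist_force: [-0.3, 1.0, -0.1]
gripper_width: 1.002
grip_force: 0.0
```

```bash
cat > look.py <<'E'
from h import *
import sys
ims=[]
R,o=slopeT([.6047,-.2672,-.106])
for n,x0,y0 in(("top",220,115),("scene",250,160)):
    c=cam(n);f=cv2.resize(c["frame"][y0:y0+80,x0:x0+80,::-1],(400,400),interpolation=cv2.INTER_CUBIC)
    q=[proj(c,R@(np.array([.031,0,.008])+l)+o) for l in TB]
    q=np.array([[(b-x0+.4)*5,(a-y0+.4)*5] for a,b in q])
    cv2.polylines(f,[q[[0,1,3,2]].astype(int).reshape(-1,1,2)],True,(255,0,0),1)
    ims.append(f)
    for th in("timer_center","timer_display"):
        print(n,th,[(np.round(d["at"],1),round(d["p"],2)) for d in r.tip_of(th,n)], proj(c,R@[.031 if th[-1]=='r' else .046,0,.016]+o))
cv2.imwrite(sys.argv[1],np.hstack(ims))
E
python3 look.py pics/fin2.png
```

```text
top timer_center [(array([220.1, 281.8]), 0.85), (array([150.6, 265.8]), 0.78), (array([177.6, 335.7]), 0.56)] [157.15834662 261.65815682]
top timer_display [(array([142.7, 262.2]), 0.91), (array([176.9, 331.3]), 0.68)] [150.48511411 262.37127822]
scene timer_center [(array([240.8, 272.3]), 0.96), (array([199.9, 299.3]), 0.69), (array([192.9, 304.5]), 0.69), (array([244.4, 359.6]), 0.67)] [200.76622756 295.41676746]
scene timer_display [(array([195.4, 305.8]), 0.79), (array([237.8, 267.7]), 0.73), (array([237.8, 348.6]), 0.56), (array([198.7, 297.5]), 0.21)] [197.23172506 299.64770404]
```

View pics/fin2.png

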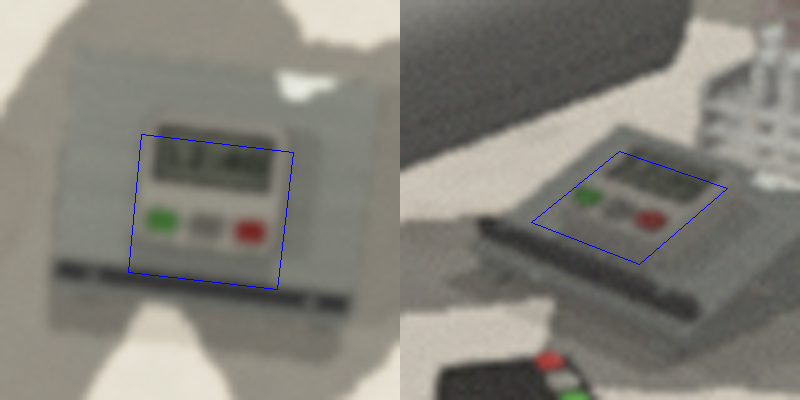

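The timer is square (left crop about 148,120 to 285,255) but has stuck roughly 10 mm uphill of the cleat. I'll push it down with the shut fingers against its uphill face, starting by positioning above and behind it.

Request:
arm_command --motion '[0.1,-0.08,0.1,0,0,0.2,-0.16,0.21,0,0,0.3,-0.24,0.21,0,0,0.4,-0.32,0.21,0,0,0.5,-0.4,0.21,0,0,0.6,-0.48,0.21,0,0,0.68,-0.55,0.21,0,0,0.727,-0.597,0.21,0,0,0.727,-0.597,0.21,0,0,0.727,-0.597,0.21,0,0,0.727,-0.597,0.21,0,0,0.727,-0.597,0.21,0,0,0.727,-0.597,0.21,0,0]' --newtons 20

```text
time: 10.9
position: [0.6929, -0.2795, 0.1508]
tcp_rot: [0.0, 0.999, -0.054, -0.0]
wrist_force: [-0.6, -0.6, -0.2]
gripper_width: -0.0
grip_force: 0.0
```

Request:
arm_command --motion '[0.003,0,0.1,0,0,0.003,-0.007,0.17,0,0,0.003,-0.007,0.21,0,0,0.003,-0.007,0.221,0,0,0.003,-0.007,0.222,0,0,0.003,-0.007,0.222,0,0,0.003,-0.007,0.222,0,0]'

```text
time: 11.6
position: [0.6968, -0.2765, 0.0639]
tcp_rot: [0.001, 0.999, -0.053, 0.002]
wrist_force: [0.5, -0.1, 0.4]
gripper_width: -0.002
grip_force: 0.0
```

Request:
arm_command --motion '[-0.008,0,0.005,0,0,-0.016,0,0.009,0,0,-0.024,0,0.012,0,0,-0.032,0,0.015,0,0,-0.04,0,0.018,0,0,-0.047,0,0.021,0,0,-0.053,0,0.024,0,0,-0.055,0,0.025,0,0,-0.055,0,0.025,0,0]'

```text
time: 12.5
position: [0.6734, -0.2733, 0.0516]
tcp_rot: [-0.0, 0.999, -0.053, -0.0]
wrist_force: [-0.1, -0.3, 0.2]
gripper_width: -0.002
grip_force: 0.0
```

```bash
python3 - <<'E'
from h import *
s=cam("scene");cv2.imwrite("pics/p1.png",cv2.resize(s["frame"][150:240,250:370,::-1],(800,600),interpolation=cv2.INTER_CUBIC))
E
```

```text
(no output)
```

View pics/p1.png

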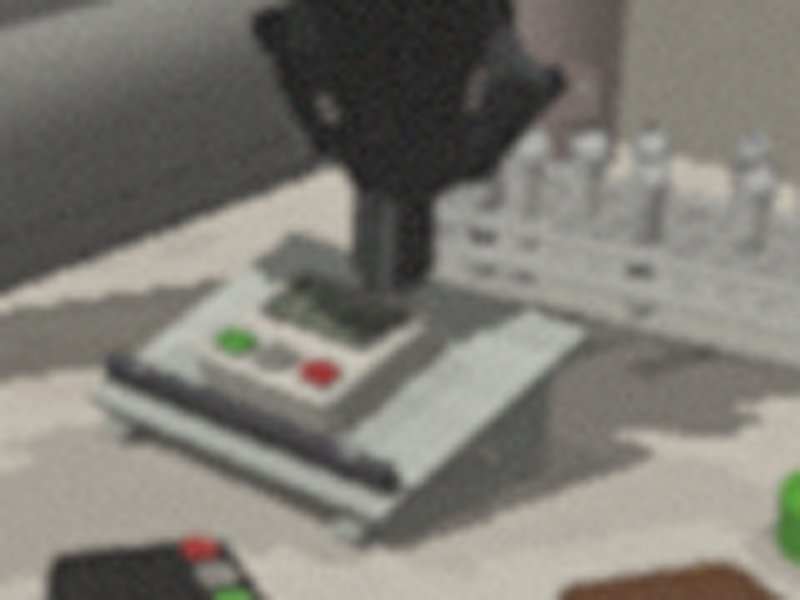

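That was my tenth picture. The fingers (395,270) are behind the timer and it is almost at the cleat, so I'll finish the push by force feedback.

Request:
arm_command --motion '[-0.003,0,0.001,0,0,-0.006,0,0.002,0,0,-0.008,0,0.002,0,0,-0.01,0,0.002,0,0,-0.01,0,0.002,0,0]'

```text
time: 13.05
position: [0.6695, -0.2729, 0.0509]
tcp_rot: [-0.0, 0.999, -0.053, -0.0]
wrist_force: [0.3, 0.8, 0.6]
gripper_width: 0.001
grip_force: 0.0
```

Request:
arm_command --motion '[-0.003,0,0.001,0,0,-0.005,0,0.001,0,0,-0.007,0,0.002,0,0,-0.007,0,0.002,0,0]'

```text
time: 13.45
position: [0.6667, -0.2726, 0.0501]
tcp_rot: [-0.0, 0.999, -0.053, -0.0]
wrist_force: [-0.1, -0.1, -0.3]
gripper_width: -0.001
grip_force: 0.0
```

Request:
arm_command --motion '[-0.003,0,0.001,0,0,-0.005,0,0.001,0,0,-0.007,0,0.002,0,0,-0.007,0,0.002,0,0]'

```text
time: 13.85
position: [0.6659, -0.2727, 0.0505]
tcp_rot: [0.0, 0.999, -0.053, 0.002]
wrist_force: [5.2, 0.1, 2.5]
gripper_width: -0.0
grip_force: 2.6
```

Force builds (5 N) and the finger has stopped, which fits the timer seated on the cleat. One small extra push will confirm.

Request:
arm_command --motion '[-0.003,0,0,0,0,-0.003,0,0,0,0]'

```text
time: 14.05
position: [0.6655, -0.2728, 0.051]
tcp_rot: [0.0, 0.999, -0.053, 0.003]
wrist_force: [6.0, 0.5, 3.1]
gripper_width: 0.001
grip_force: 3.4
```

Firm stop. Back off uphill, rise, clear the view.

Request:
arm_command --motion '[0.015,0,-0.01,0,0,0.03,0,-0.03,0,0,0.03,0,-0.1,0,0,0.03,0,-0.22,0,0,0.03,0,-0.34,0,0,0,0.1,-0.4,0,0,-0.1,0.2,-0.4,0,0,-0.2,0.3,-0.4,0,0,-0.3,0.4,-0.4,0,0,-0.4,0.5,-0.4,0,0,-0.5,0.6,-0.4,0,0,-0.6,0.6,-0.4,0,0,-0.7,0.6,-0.4,0,0,-0.7,0.6,-0.4,0,0,-0.7,0.6,-0.4,0,0,-0.7,0.6,-0.4,0,0,-0.7,0.6,-0.4,0,0]'

```text
time: 15.75
position: [0.3604, -0.4812, 0.2094]
tcp_rot: [0.0, 0.999, -0.052, 0.0]
wrist_force: [-0.1, 0.6, -0.2]
gripper_width: 0.002
grip_force: 0.0
```

```bash
python3 - <<'E'
from h import *
R,o=slopeT([.6047,-.2672,-.106])
def onplane(c,px,h): # pixel -> slope frame at height h
    K,Rc,t=map(np.array,(c["intrinsics"],c["R"],c["t"]))
    d=R.T@Rc.T@np.linalg.inv(K)@np.array([px[1],px[0],1.]);s=R.T@(-Rc.T@t-o)
    return (s+d*(h-s[2])/d[2])*1e3
for n in("top","scene"):
    c=cam(n);f=c["frame"];hsv=cv2.cvtColor(f,cv2.COLOR_RGB2HSV)
    X0=proj(c,R@[.031,0,.016]+o).astype(int);w=20
    a,b=X0-w
    H=hsv[a:a+2*w,b:b+2*w].astype(int)
    for nm,m in(("red",((H[...,0]<8)|(H[...,0]>172))&(H[...,1]>110)),("green",(abs(H[...,0]-60)<15)&(H[...,1]>80))):
        k,l,st,ce=cv2.connectedComponentsWithStats(m.astype(np.uint8))
        for i in range(1,k):
            if st[i,4]>5: print(n,nm,st[i,4],onplane(c,[ce[i][1]+a,ce[i][0]+b],.018).round(1))
    for th in("timer_center","timer_display"):
        for d in r.tip_of(th,n):
            p=onplane(c,d["at"],.008 if th[-1]=='r' else .016)
            if abs(p[:2]-[35,0]).max()<50: print(n,th,p.round(1),round(d["p"],2))
    if n=="top": # brightness profile along slope x at y = 0 and +-20
        for y in(-22,-8,8,22):
            v=[]
            for x in range(-8,96,4):
                q=proj(c,R@[x/1e3,y/1e3,.008]+o);v.append(int(cv2.getRectSubPix(f,(1,1),(float(q[1]),float(q[0]))).mean()))
            print(y,v)
print(r.state()["time"])
E
```

```text
top red 16 [ 12.7 -18.6  18. ]
top green 19 [12.9 21.8 18. ]
top timer_display [48.4 -3.9 16. ] 0.72
-22 [75, 47, 83, 108, 84, 73, 100, 132, 140, 114, 80, 74, 65, 62, 72, 78, 115, 128, 122, 122, 125, 125, 125, 127, 139, 156]
-8 [74, 51, 82, 126, 120, 115, 125, 138, 138, 113, 78, 72, 53, 56, 72, 77, 110, 125, 123, 123, 125, 125, 124, 125, 126, 124]
8 [78, 51, 76, 115, 109, 103, 115, 135, 137, 117, 78, 72, 62, 60, 71, 79, 111, 125, 123, 123, 126, 127, 125, 125, 127, 126]
22 [77, 49, 74, 104, 87, 73, 95, 129, 138, 117, 80, 72, 65, 69, 73, 78, 107, 124, 122, 124, 127, 127, 126, 126, 127, 126]
scene red 7 [ 12.9 -17.6  18. ]
scene green 10 [13.2 21.2 18. ]
scene timer_center [22.  -0.4  8. ] 0.77
scene timer_display [50.6 -3.9 16. ] 0.73
16.05
```

The timer is seated. Its keys sit at slope x ≈ 13 mm (level to 0.3 mm between red and green) and the display middle is at about 46 mm, so the centre is at x ≈ 31 mm, y ≈ +1.6 mm. It is square to within about 1°. Handing in.

```bash
python3 -c "
from bench import r
print(r.sign_off())"
```

```text
the job is handed in; nothing more can be done
None
```

The white timer lies flat on the slope, squarely against the cleat, keys low and display high and about 2 mm off mid-width by the last camera check; the note pad was not touched, and the job was handed in at about 16 s, with no verdict returned.

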